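Crank one hearing-aid case out of the dispenser

ROBOT

A 6-joint arm with a two-finger parallel gripper is mounted at the origin on the work surface. World frame = base frame: x ahead of the robot, y to its left, z up, the work surface at z = 0. Lengths are in m, angles in rad, forces in N, time in s.
With the tool pointing down it reaches from about 0.25 to 0.775 m from the base axis. Payload 4 kg.
Tool frame: the origin (TCP) lies midway between the tips of the shut fingers; the grasp point (between the pads) lies 19 mm behind it; z points along the fingers, x is the direction in which the jaws open and shut, and the axes are right-handed (so a half turn about z gives the same grasp; the last joint's range is limited). The gripper opens to 94 mm and grips with 3 to 60 N. Pads are 16 mm wide; open, the fingers measure 119 mm over their backs; the gripper's body (75 mm by 177 mm) begins 78 mm behind the grasp point.
Start: joints at [-1.216, 0.087, 1.371, -0, 1.684, -0.103], TCP at [0.243, -0.493, 0.167] pointing down, gripper open.
Joint ranges: [-3.1, 3.1], [-0.76, 2.03], [0.27, 2.55], [-1.08, 4.22], [0.17, 2.65], [-2.57, 2.57]. Speed limits (rad/s): [2.79, 2.79, 3.14, 3.14, 3.14, 3.14].

INTERFACE

Orientations are given as a unit quaternion [x, y, z, w].
In Python, from rig import arm gives the robot as it stands.
- The arm moves only by the tool play_rows, never from a script. Its argument "commands" is a list that holds one entry, the list of rows, each a list of 7 numbers: the shift along the world's x, y, z in cm, then the turn, a rotation vector about the world's x, y, z in degrees, then the closure, from -1 (fully open) to 1 (shut). In form: [[[dx, dy, dz, rx, ry, rz, gripper], ...]]. A call has 1 to 10 rows; each row is the pose to reach, as a shift and turn from the pose commanded when the call began; what a row does not reach only later rows make up. A row lasts 1/10 s, in which the tool goes at most 50 mm and 8.59 degrees, less where a joint would pass 70% of its speed; a pose out of reach is approached as far as the arm can. A call with a gripper value outside its range is refused whole. The fingers move at their own pace and stop on an object; "newtons" is the grip in N (left out, the last holds). Time passes only in rows, so rows that repeat a pose let the fingers close. It gives the time, the measured TCP pose, the force and the opening at its end, in the units of the state.
- arm.state(): the state, without advancing time (a new reading comes with each control period).
- arm.camera(name): name is "scene" or "top"; returns a dict with "frame" (384x512x3 uint8, red, green, blue), "range_z" (384x512 float32, m along the optical axis (not along the pixel's ray), 0 where there is no reading), "mtx" (3x3 intrinsics, pixels), "distortion" ([k1, k2, p1, p2, k3] as OpenCV has them; the pictures are not rectified), "R" (3x3) and "t" (3): a world point X has camera coordinates R X + t. Camera axes: x right, y down, z forward; pixel columns grow to the right and rows downward; lengths in m; the calibration is good to about 2 mm. A picture is of the moment at which its call begins.
- arm.sign_off(): hands the job in, once; it reports no verdict.
The state is a dict: "time_s": time; "joint_positions": joint angles; "qd": joint speeds; "tau": joint torques, N m; "position": TCP position; "orientation": TCP orientation; "ft_force": force on the tool from outside, world axes, zero at the start; "ft_torque": the same for the moment, N m; "gripper_width": finger opening in m.
Only numpy, scipy, OpenCV 4.12 (cv2) and the standard library are available. Lean on these libraries where they do the work, as an engineer would, in place of code of your own. Each camera call takes 0.05 s, during which the arm holds its last target. There are 200 camera calls.

TASK

Turn the dispenser's flywheel by its red handle clockwise (seen from above) through exactly one revolution, bringing the handle back to the yellow pointer, so that it pushes out a single hearing-aid case. Then lay that case flat, lid up, in the red tray (red is for the right ear). Leave the other two cases in the magazine, and do not disturb the blue tray, the mouse or the jar.

Things in the scene. Friction and masses are not known exactly. Their poses are not given: they have to be found in the camera images.
- dispenser: Fixed bench dispenser. Origin on the table under the vertical flywheel axis; its +y is the way cases are pushed out. White base 180 x 180 x 36 mm centred on the origin; grey deck 72 mm wide (x), top at z = 40 mm, running to y = 242 mm with a 4 mm end lip. Blue spoked flywheel 167 mm across, top at z = 113 mm.
- flywheel (a joint): Flywheel angle (rad), clockwise from above, 0 at the start with the handle at the pointer; counts on past one revolution (6.283), cannot go below -0.25. It drives a pusher by a crank: forward 64 mm over the first half turn, back over the second, so one turn pushes out one case. Needs about 2 N at the handle; stays where it is left.
- handle (a point): Middle of the red handle: an upright cylinder 24 mm across and 44 mm tall (22 mm above and below this point; z about 134 mm), 62 mm from the flywheel axis, standing on the wheel. It spins freely about its own axis, so a gripper may keep its heading while going round.
- park (a point): Fixed point where the middle of the handle stands when parked, 62 mm from the flywheel axis on the dispenser's +x side. The yellow pointer stands just outside the rim there, 91 to 121 mm from the axis, up to z = 107 mm.
- case0: The lowest case in the magazine, the one that gets pushed out: teal box with white seam and a white dot on the lid, 40 (its x) x 56 (its y) x 16 mm tall, 40 g. Origin at the centre of its underside, its y along the dispenser's y. Pushed out, it lies on the deck, centre about 188 mm from the flywheel axis along the dispenser's +y.
- case1: The second case in the stack, same shape; drops to the bottom once the pusher is back.
- case2: The third (top) case, same shape.
- magazine (a point): Centre of the magazine's floor, at deck height (z = 40 mm), 126 mm from the flywheel axis. Magazine: open-topped clear chute, 43 x 58 mm inside, y = 93 to 159 mm, walls up to z = 92 mm; a slot at the foot of its front wall lets only the lowest case through.
- tray_red: Loose red tray, outside 110 (its x) x 140 (its y) x 16 mm, walls and floor 4 mm, grey felt floor, 0.35 kg. Origin at the centre of its underside. It may change places with the blue tray.
- tray_blue: Loose blue tray, same as the red one; leave it alone.
- mouse: Grey computer mouse, 100 x 60 x 33 mm; leave it alone. Origin at the centre of its underside.
- jar: Clear jar with white lid, 64 mm across and 75 mm tall; leave it alone. Origin at the centre of its underside.
There are look-alikes about, which are no part of the job. Leave any brown or pink look-alike of the case2 alone.

How it is judged:
On the way, in this order (a step that is already met when the one before it is completed fails the run):
1. the wheel has pushed the lowest case out of the magazine (value of joint flywheel above 2.4 rad and y of case0 in the frame of dispenser above 0.17 m).
2. the wheel has come round to the pointer, one full turn, and stands still (value of joint flywheel between 6.1132 and 6.4532 rad and velocity of joint flywheel between -0.1 and 0.1 rad/s), for 0.2 s.
At the end, for the whole second after the job is handed in: The flywheel stands one revolution on from its start, within 0.17 rad of the pointer; the case that was pushed out lies flat on the floor of the red tray, lid up and at rest, the tray on the table; the other two cases are still stacked in the magazine (all of step 2 and x of case0 in the frame of tray_red between -0.04 and 0.04 m and y of case0 in the frame of tray_red between -0.052 and 0.052 m and z of case0 in the frame of tray_red between 0 and 0.008 m and angle between case0's own z axis and vertical below 0.12 rad and angle between tray_red's own z axis and vertical below 0.1 rad and height (world z) of tray_red below 0.01 m and linear speed of case0 below 0.02 m/s and horizontal distance between each of case1, case2 and magazine below 0.012 m and height (world z) of case1 above 0.034 m and height (world z) of case2 above 0.05 m); the robot touches nothing.
It fails at once if the wheel is turned more than 0.6 rad past one revolution (a second stroke) (value of joint flywheel above 6.8832 rad).
It fails at once if the blue tray, the mouse or the jar is moved more than 30 mm (distance of any of tray_blue, mouse, jar from where it was at the start of the episode above 0.03 m).
It also fails if it takes over 67 s, if anything falls off the work surface, if the arm or the gripper's body presses on something with over 40 N, if the wrist force passes 120 N, or if a joint passes its speed limit or range.

## Working session

There is one attempt and no reset: what is moved stays moved. The work goes in short steps, Python scripts to look and compute and a tool call to move; the robot and the scene stay as the last step left them, time stands still between calls to the robot, and variables do not carry over. Pictures are saved under pics/ and viewed, about 8 in all and at most 12, crops included, and the job is handed in when it is done.

Besides the shell and the picture viewer there is one more tool, called after "Emit:" as name(argument=value, ...) on one line, values as JSON. play_rows: Moves the arm, as the interface text tells. Its arguments: {"type":"object","properties":{"commands":{"type":"array","items":{"type":"array","items":{"type":"array","items":{"type":"number"}}}},"newtons":{"type":"number"}},"required":["commands"]}

```bash
mkdir -p pics; cat > h.py <<'E'
import numpy as np,cv2
from rig import arm
def grab(n,save=None):
    c=arm.camera(n)
    if save: cv2.imwrite('pics/'+save,c['frame'][:,:,::-1])
    return c
def ray(c,uv,z):
    uv=np.array(uv,float).reshape(-1,1,2)
    p=cv2.undistortPoints(uv,np.array(c['mtx']),np.array(c['distortion'])).reshape(-1,2)
    R=np.array(c['R']);t=np.array(c['t']);o=-R.T@t
    d=np.c_[p,np.ones(len(p))]@R
    return o+d*((z-o[2])/d[:,2])[:,None]
def pts(c):
    d=c['range_z'];h,w=d.shape;v,u=np.mgrid[:h,:w]
    p=cv2.undistortPoints(np.c_[u.ravel(),v.ravel()].astype(float).reshape(-1,1,2),np.array(c['mtx']),np.array(c['distortion'])).reshape(-1,2)
    X=np.c_[p,np.ones(len(p))]*d.reshape(-1,1)
    P=(X-np.array(c['t']))@np.array(c['R'])
    P[d.ravel()==0]=np.nan
    return P.reshape(h,w,3)
def blobs(c,lo,hi,amin=30):
    hsv=cv2.cvtColor(c['frame'],cv2.COLOR_RGB2HSV)
    m=cv2.inRange(hsv,np.array(lo),np.array(hi))
    n,l,s,ce=cv2.connectedComponentsWithStats(m)
    return [(l==i,s[i],ce[i]) for i in range(1,n) if s[i][4]>=amin]
E
python3 - <<'E'
from h import *
import pickle
a=grab('top','top.png');b=grab('scene','scene.png')
pickle.dump((a,b),open('i.pkl','wb'))
print(arm.state())
P=pts(a)
for nm,lo,hi in [('red',(0,140,90),(8,255,255)),('red2',(172,140,90),(180,255,255)),('yel',(22,140,120),(34,255,255)),('teal',(80,100,60),(98,255,255)),('blue',(100,120,60),(125,255,255))]:
    for m,s,ce in blobs(a,lo,hi): print(nm,s,ce.round(1),np.nanmedian(P[m],0).round(3))
E
```

```text
{'time_s': 0.1, 'joint_positions': array([-1.21610057e+00,  8.78684008e-02,  1.37208145e+00, -2.65136875e-05,
        1.68364712e+00, -1.03080824e-01]), 'qd': array([ 1.37802198e-04, -2.28827275e-03, -2.88182138e-03, -2.46554352e-03,
        1.21483414e-03, -5.67129259e-05]), 'tau': array([ 3.61659237e-03, -3.41249514e+01, -3.03302836e+01,  7.20146787e-02,
        3.03614675e-02, -1.05228185e-04]), 'position': array([ 0.24286753, -0.49282264,  0.16613926]), 'orientation': array([ 8.49102647e-01, -5.28226931e-01, -8.00023703e-04, -6.03706973e-04]), 'ft_force': array([-0.14342449, -0.59354882,  0.61308923]), 'ft_torque': array([-0.00687241,  0.02651227,  0.03604086]), 'gripper_width': 0.09380940179235224}
red [364 173  10   9  64] [368.4 177.1] [ 0.598 -0.243  0.157]
red [114 264  47  12  70] [133.3 273.5] [0.392 0.303 0.015]
yel [439  57  46  41 102] [462.6  76.2] [ 0.883 -0.551  0.018]
yel [503 205   9   8  50] [507.2 208.6] [ 0.527 -0.599  0.063]
teal [291 187  24  20 313] [302.8 197. ] [ 0.565 -0.11   0.086]
teal [504 272   8  18  54] [508.9 279.4] [ 0.37  -0.548  0.116]
blue [ 415   45   93   69 3935] [460.6  78.6] [ 0.878 -0.55   0.011]
blue [   0   52   79   67 2369] [40.  86.4] [0.84  0.509 0.079]
blue [143 155  57  45 375] [171.  176.4] [0.635 0.218 0.013]
blue [ 322  172   72   71 1415] [356.5 210.8] [ 0.524 -0.219  0.109]
blue [357 187   6  13  47] [359.3 193.3] [ 0.569 -0.237  0.108]
```

View pics/top.png

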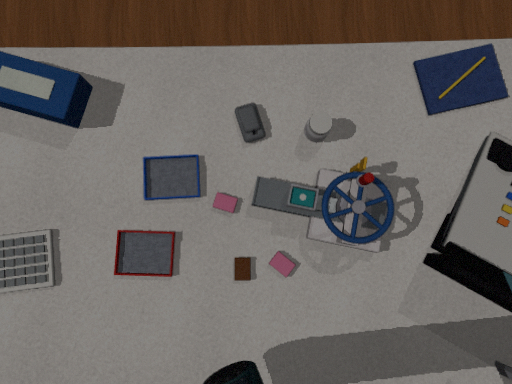

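View pics/scene.png

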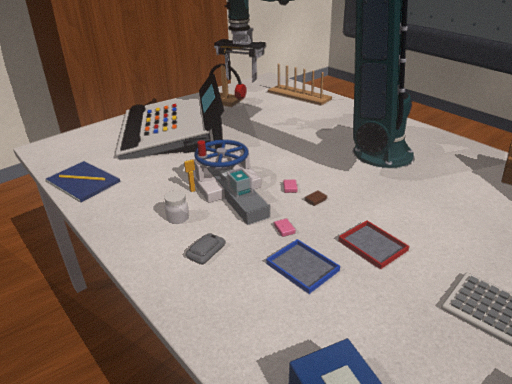

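The top view shows the handle at (368,178), the hub at (358,208), and the magazine with a teal case at (303,197). The red tray is at (145,253), the blue tray at (172,177), the mouse at (250,122) and the jar at (319,127).

These could be mistaken for the target case:
- pink (225,202)
- pink (282,264)
- brown (242,268)

The teal one with the white dot at (303,197) matches the description. For the handle, I choose the red cylinder on the wheel at (368,178). The red ball at (240,90) in the scene view, behind the device, is not it. For the tray, red is (145,253), not blue.

```bash
python3 - <<'E'
from h import *
import pickle
a,b=pickle.load(open('i.pkl','rb'))
P=pts(a)
# wheel rim: outer contour of blue with height ~0.1
hsv=cv2.cvtColor(a['frame'],cv2.COLOR_RGB2HSV)
m=cv2.inRange(hsv,(100,120,40),(125,255,255)); m[:,:315]=0;m[:,405:]=0;m[:165]=0;m[250:]=0
c=max(cv2.findContours(m,cv2.RETR_EXTERNAL,cv2.CHAIN_APPROX_NONE)[0],key=len)[:,0]
hull=cv2.convexHull(c)[:,0].astype(float)
X=ray(a,hull,0.107)[:,:2]
from scipy.optimize import least_squares
f=least_squares(lambda q:np.hypot(*(X-q[:2]).T)-q[2],[.52,-.22,.083],loss='soft_l1',f_scale=.002)
C=f.x;print('wheel',C.round(4))
r=[x for x in blobs(a,(0,140,60),(8,255,255)) if abs(x[2][0]-368)<6][0]
vis=np.nanpercentile(P[r[0]][:,2],[5,50,95]);print('handle z',vis)
H=ray(a,[r[2]],0.152)[0];print('handle',H.round(4),'dist',np.hypot(*(H[:2]-C[:2])))
# white dot / teal top in magazine
t=[x for x in blobs(a,(80,100,60),(98,255,255)) if abs(x[2][0]-303)<6][0]
rc=cv2.minAreaRect(np.argwhere(t[0])[:,::-1].astype(np.float32));bx=cv2.boxPoints(rc)
T=ray(a,bx,.088);print('case top',T.round(3),'mid',T.mean(0).round(4))
print('sides',np.linalg.norm(T-np.roll(T,1,0),axis=1).round(3))
for q,nm in ((H,'handle'),(T.mean(0),'mag')):
    d=q[:2]-C[:2];print(nm,np.hypot(*d).round(4),np.degrees(np.arctan2(d[1],d[0])).round(2))
# red tray outer
m=cv2.inRange(hsv,(0,110,50),(9,255,255))|cv2.inRange(hsv,(170,110,50),(180,255,255))
m[:, :100]=0;m[:,190:]=0;m[:220]=0;m[290:]=0
hu=cv2.convexHull(np.argwhere(m>0)[:,::-1].astype(np.float32))
W=ray(a,hu[:,0],.016)[:,:2].astype(np.float32)
print('red tray',cv2.minAreaRect(W))
# scene cross-check of handle
for lo in ((0,140,60),):
  for x in blobs(b,lo,(8,255,255),20): print('scene red',x[2].round(1),x[1],ray(b,[x[2]],.134).round(3))
k=np.kron(a['frame'][150:260,240:410],np.ones((4,4,1),np.uint8));cv2.imwrite('pics/crop.png',k[:,:,::-1])
E
```

```text
wheel [ 0.5373 -0.2299  0.0817]
handle z [0.12922373 0.15592735 0.15862537]
handle [ 0.5972 -0.2413  0.152 ] dist 0.06094139272080725
case top [[ 0.552 -0.079  0.088]
 [ 0.59  -0.088  0.088]
 [ 0.578 -0.138  0.088]
 [ 0.54  -0.129  0.088]] mid [ 0.5649 -0.1085  0.088 ]
sides [0.052 0.039 0.052 0.039]
handle 0.0609 -10.8
mag 0.1245 77.18
red tray ((0.4435933232307434, 0.280913770198822), (0.14165613055229187, 0.11002307385206223), 86.54124450683594)
scene red [240.   90.4] [235  84  11  15 127] [[ 0.192 -0.567  0.134]]
scene red [201.4 147.7] [197 140   9  16  94] [[ 0.593 -0.251  0.134]]
scene red [375.4 243.4] [340 221  69  47 371] [[0.576 0.368 0.134]]
```

View pics/crop.png

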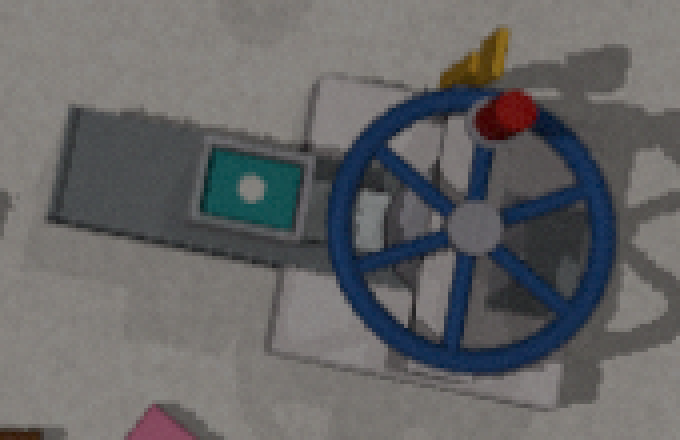

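The crop confirms the handle at (368,178), with the pointer just outside it, and the teal case with its white dot in the clear chute. The sizes agree: handle radius 61 mm against 62 given, magazine distance 124.5 mm against 126, and tray 142×110 mm. The dispenser yaw is about -12.5°. I'll go up and over.

Emit:
play_rows(commands=[[[0, 0, 5, 0, 0, 0, -1], [0, 0, 10, 0, 0, 0, -1], [0, 0, 14, 0, 0, 0, -1], [4, 3, 14, 0, 0, 8, -1], [8, 6, 14, 0, 0, 16, -1], [12, 8.5, 14, 0, 0, 24, -1], [16, 11.5, 14, 0, 0, 32, -1], [20, 14, 14, 0, 0, 40, -1], [24, 17, 14, 0, 0, 48, -1], [28, 20, 14, 0, 0, 51.3, -1]]], newtons=25)

```text
time_s: 1.1
position: [0.5243, -0.2919, 0.3065]
orientation: [0.994, -0.107, -0.0, -0.0]
ft_force: [0.0, 0.1, -0.2]
gripper_width: 0.0938
```

Emit:
play_rows(commands=[[[4, 3, 0, 0, 0, 0, -1], [7.5, 5, 0, 0, 0, 0, -1], [7.5, 5, 0, 0, 0, 0, -1], [7.5, 5, 0, 0, 0, 0, -1]]])

```text
time_s: 1.5
position: [0.5984, -0.2428, 0.3056]
orientation: [0.994, -0.108, -0.001, -0.0]
ft_force: [-1.0, -0.2, -0.3]
gripper_width: 0.0942
```

```bash
python3 - <<'E'
from h import *
a=grab('top','t2.png');s=arm.state();print(s['position'],s['orientation'],s['ft_force'])
o=s['orientation'];print(np.degrees(2*np.arctan2(o[1],o[0])))
for x in blobs(grab('scene','s2.png'),(0,140,60),(8,255,255),20): print(x[2].round(1))
E
```

```text
[ 0.59767442 -0.24360332  0.30648353] [ 9.94080264e-01 -1.08645192e-01 -8.06943887e-04  1.29987609e-05] [0.23143997 0.04438428 0.58345526]
-12.47444956118005
[239.9  90.7]
[201.4 147.7]
[375.5 243.7]
```

Emit:
play_rows(commands=[[[0, 0, -5, 0, 0, 0, -1], [0, 0, -10, 0, 0, 0, -1], [0, 0, -14, 0, 0, 0, -1], [0, 0, -17, 0, 0, 0, -1], [0, 0, -18.5, 0, 0, 0, -1], [0, 0, -18.5, 0, 0, 0, -1]]])

```text
time_s: 2.2
position: [0.5959, -0.2438, 0.1201]
orientation: [0.994, -0.11, -0.002, -0.001]
ft_force: [0.4, -0.2, -0.5]
gripper_width: 0.094
```

Emit:
play_rows(commands=[[[0, 0, 0, 0, 0, 0, 1], [0, 0, 0, 0, 0, 0, 1], [0, 0, 0, 0, 0, 0, 1], [0, 0, 0, 0, 0, 0, 1], [0, 0, 0, 0, 0, 0, 1], [0, 0, 0, 0, 0, 0, 1], [0, 0, 0, 0, 0, 0, 1], [0, 0, 0, 0, 0, 0, 1]]], newtons=20)

```text
time_s: 3.0
position: [0.598, -0.2433, 0.1221]
orientation: [0.994, -0.109, -0.0, -0.0]
ft_force: [0.2, 0.5, -1.3]
gripper_width: 0.0329
```

```bash
python3 - <<'E'
from h import *
s=arm.state();print(s['position'],s['ft_force'],s['gripper_width'])
# clockwise circle, r=62 start heading -12.5deg; increments in cm from start
def p(k): a=np.radians(-12.5-k); return 6.2*np.array([np.cos(a),np.sin(a)])
for k in range(0,361,10): print(k,(p(k)-p(k//90*90 if k%90 else max(k-90,0))).round(2))
E
```

```text
[ 0.59804919 -0.24333079  0.12206981] [ 0.22324074  0.46328017 -1.25327347] 0.03290046953811702
0 [0. 0.]
10 [-0.32 -1.03]
20 [-0.82 -1.99]
30 [-1.48 -2.85]
40 [-2.28 -3.58]
50 [-3.19 -4.16]
60 [-4.19 -4.57]
70 [-5.24 -4.81]
80 [-6.32 -4.85]
90 [-7.39 -4.71]
100 [-1.03  0.32]
110 [-1.99  0.82]
120 [-2.85  1.48]
130 [-3.58  2.28]
140 [-4.16  3.19]
150 [-4.57  4.19]
160 [-4.81  5.24]
170 [-4.85  6.32]
180 [-4.71  7.39]
190 [0.32 1.03]
200 [0.82 1.99]
210 [1.48 2.85]
220 [2.28 3.58]
230 [3.19 4.16]
240 [4.19 4.57]
250 [5.24 4.81]
260 [6.32 4.85]
270 [7.39 4.71]
280 [ 1.03 -0.32]
290 [ 1.99 -0.82]
300 [ 2.85 -1.48]
310 [ 3.58 -2.28]
320 [ 4.16 -3.19]
330 [ 4.57 -4.19]
340 [ 4.81 -5.24]
350 [ 4.85 -6.32]
360 [ 4.71 -7.39]
```

Width is 33 mm and still closing, so I'll let it finish.

Emit:
play_rows(commands=[[[0, 0, 0, 0, 0, 0, 1], [0, 0, 0, 0, 0, 0, 1], [0, 0, 0, 0, 0, 0, 1], [0, 0, 0, 0, 0, 0, 1], [0, 0, 0, 0, 0, 0, 1]]])

```text
time_s: 3.5
position: [0.5981, -0.2434, 0.1222]
orientation: [0.994, -0.109, 0.0, 0.0]
ft_force: [-0.6, 0.2, 0.4]
gripper_width: 0.0003
```

Emit:
play_rows(commands=[[[-0.15, -0.52, 0, 0, 0, 0, 1], [-0.32, -1.03, 0, 0, 0, 0, 1], [-0.55, -1.52, 0, 0, 0, 0, 1], [-0.82, -1.99, 0, 0, 0, 0, 1], [-0.82, -1.99, 0, 0, 0, 0, 1]]])

```text
time_s: 4.0
position: [0.5894, -0.2643, 0.1222]
orientation: [0.994, -0.109, -0.0, 0.0]
ft_force: [0.8, -0.7, 0.3]
gripper_width: 0.0003
```

The fingers shut on nothing, so the handle isn't where I thought. I'll look.

```bash
python3 - <<'E'
from h import *
import pickle
b=grab('scene');a=grab('top')
pickle.dump((a,b),open('j.pkl','wb'))
k=np.hstack([cv2.resize(b['frame'][60:220,150:290],None,fx=3,fy=3,interpolation=2),cv2.resize(a['frame'][140:260,300:420],(360,480),interpolation=2)])
cv2.imwrite('pics/j.png',k[:480,:,::-1])
for n,c in(('s',b),('t',a)):
  for x in blobs(c,(0,140,60),(8,255,255),15): print(n,x[2].round(1),x[1])
E
```

```text
s [240.   90.5] [235  84  11  15 127]
s [201.3 147.6] [197 140   9  16  97]
s [375.  243.3] [340 221  69  47 377]
t [366.4 178.1] [359 173  15  11 110]
t [137.4 236.1] [116 230  59  28 127]
t [172.4 246. ] [172 240   2  13  23]
t [171.4 258.2] [171 254   2  10  18]
t [115.4 263.8] [115 259   2  11  19]
t [145.2 273.4] [114 265  59  11 127]
```

View pics/j.png

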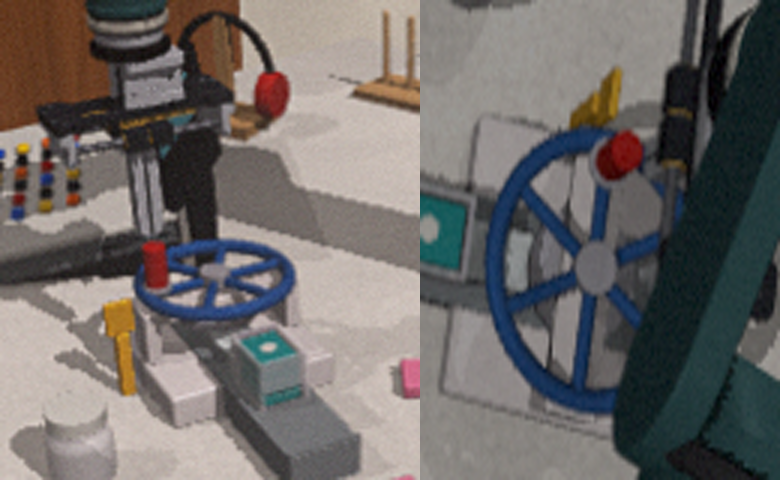

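```bash
python3 - <<'E'
from h import *
import pickle
a,b=pickle.load(open('j.pkl','rb'))
s=arm.state();T=s['position'];print(T)
for X in (T,T+[0,0,.08],[.5978,-.2433,.156],[.5978,-.2433,.112]):
  for c in (a,b):
    R=np.array(c['R']);print(cv2.projectPoints(np.array([X]),cv2.Rodrigues(R)[0],np.array(c['t']),np.array(c['mtx']),np.array(c['distortion']))[0].ravel().round(1),end=' ')
  print()
for c in(a,b): print('cam',(-np.array(c['R']).T@c['t']).round(3))
# triangulate handle from both views
uv=[];Pm=[]
for c,u in((a,(366.4,178.1)),(b,(201.3,147.6))):
  uv.append(cv2.undistortPoints(np.array([[u]]),np.array(c['mtx']),np.array(c['distortion'])).reshape(2,1));Pm.append(np.c_[c['R'],c['t']])
h=cv2.triangulatePoints(Pm[0],Pm[1],*uv);print((h[:3]/h[3]).T)
P=pts(b);m=[x for x in blobs(b,(0,140,60),(8,255,255),15) if abs(x[2][0]-201)<4][0][0]
print('scene depth handle',np.nanmedian(P[m],0))
# gripper points by depth: dark pixels near the fingers
PT=pts(a);print('top depth finger px',PT[170:186:4,378:390:3].round(3).tolist())
print('scene finger depth',P[120:146:6,196:224:4].round(3).tolist())
E
```

```text
[ 0.5897661  -0.26349929  0.12221419]
[372.6 182.9] [200.3 149.4] 
[385.4 177.1] [197.8 125.1] 
[368.2 177.2] [200.8 142.3] 
[362.1 180.3] [202.1 155.5] 
cam [0.469 0.024 0.971]
cam [1.201 0.733 0.71 ]
[[ 0.59804558 -0.24439834  0.13850158]]
scene depth handle [ 0.60280304 -0.23514281  0.14387154]
top depth finger px [[[0.641, -0.321, -0.0], [0.593, -0.23, 0.271], [0.591, -0.234, 0.278], [0.59, -0.237, 0.282]], [[0.6, -0.256, 0.182], [0.584, -0.228, 0.278], [0.583, -0.232, 0.28], [0.583, -0.237, 0.282]], [[0.579, -0.227, 0.262], [0.576, -0.226, 0.282], [0.576, -0.232, 0.28], [0.576, -0.237, 0.281]], [[0.581, -0.251, 0.192], [0.58, -0.254, 0.203], [0.569, -0.234, 0.274], [0.571, -0.244, 0.261]]]
scene finger depth [[[0.598, -0.258, 0.223], [0.586, -0.255, 0.22], [0.414, -0.502, 0.092], [0.432, -0.449, 0.114], [0.429, -0.428, 0.12], [0.415, -0.424, 0.117], [0.406, -0.412, 0.118]], [[0.6, -0.257, 0.205], [0.588, -0.255, 0.201], [0.435, -0.475, 0.083], [0.442, -0.437, 0.098], [0.429, -0.431, 0.096], [0.418, -0.423, 0.095], [0.404, -0.417, 0.093]], [[0.6, -0.26, 0.185], [0.588, -0.258, 0.182], [0.457, -0.443, 0.077], [0.444, -0.437, 0.075], [0.345, -0.561, 0.003], [0.421, -0.421, 0.074], [0.404, -0.42, 0.068]], [[0.482, -0.46, 0.056], [0.592, -0.255, 0.164], [0.462, -0.439, 0.057], [0.444, -0.44, 0.051], [0.379, -0.513, 0.004], [0.42, -0.425, 0.048], [0.406, -0.42, 0.046]], [[0.484, -0.461, 0.033], [0.605, -0.236, 0.156], [0.595, -0.232, 0.154], [0.54, -0.296, 0.112], [0.522, -0.299, 0.105], [0.512, -0.292, 0.103], [0.41, -0.417, 0.024]]]
```

```bash
python3 - <<'E'
from h import *
import pickle
a,b=pickle.load(open('j.pkl','rb'))
for n,c in(('top',a),('scene',b)):
  P=pts(c);f=c['frame'].astype(int);red=(f[...,0]>1.6*f[...,1])&(f[...,0]>60)
  m=(np.abs(P[...,0]-.59)<.04)&(np.abs(P[...,1]+.2635)<.035)&(P[...,2]>.12)&(P[...,2]<.23)&~red
  v,u=np.nonzero(m);o=np.argsort(P[m][:,2])[:14]
  for i in o: print(n,u[i],v[i],P[v[i],u[i]].round(3),f[v[i],u[i]])
k=cv2.resize(b['frame'][95:165,165:255],None,fx=8,fy=8,interpolation=cv2.INTER_CUBIC)
cv2.imwrite('pics/k.png',np.clip(k.astype(float)*1.6,0,255).astype(np.uint8)[:,:,::-1])
E
```

```text
top 362 184 [ 0.588 -0.24   0.12 ] [59 11 11]
top 365 184 [ 0.588 -0.246  0.121] [55 13 15]
top 363 184 [ 0.588 -0.242  0.122] [55  7  2]
top 364 184 [ 0.588 -0.244  0.123] [57 10  5]
top 360 176 [ 0.606 -0.234  0.127] [94 80 82]
top 363 183 [ 0.589 -0.239  0.13 ] [59  5  2]
top 361 175 [ 0.607 -0.236  0.131] [100  90  96]
top 365 183 [ 0.588 -0.241  0.139] [59  2  2]
top 362 175 [ 0.606 -0.235  0.139] [75 51 52]
top 367 183 [ 0.587 -0.245  0.139] [53  7  7]
top 366 183 [ 0.587 -0.243  0.14 ] [56  3  2]
top 363 174 [ 0.607 -0.235  0.147] [57 44 64]
top 366 172 [ 0.61  -0.24   0.154] [91 78 76]
top 367 172 [ 0.609 -0.241  0.156] [103  73  69]
scene 206 153 [ 0.59  -0.232  0.122] [153 121 117]
scene 198 152 [ 0.608 -0.248  0.126] [59 36 37]
scene 205 144 [ 0.589 -0.235  0.15 ] [65 53 84]
scene 205 143 [ 0.59  -0.233  0.155] [66 48 74]
scene 201 138 [ 0.589 -0.254  0.164] [84 81 84]
scene 200 138 [ 0.592 -0.255  0.164] [85 82 89]
scene 202 137 [ 0.584 -0.256  0.165] [116 109 115]
scene 199 138 [ 0.595 -0.255  0.165] [115 109 118]
scene 198 137 [ 0.596 -0.259  0.167] [151 145 149]
scene 201 137 [ 0.589 -0.253  0.167] [97 93 96]
scene 199 137 [ 0.594 -0.257  0.167] [140 133 138]
scene 200 137 [ 0.592 -0.255  0.167] [76 74 74]
scene 196 136 [ 0.6   -0.264  0.17 ] [75 74 73]
scene 195 135 [ 0.598 -0.271  0.171] [90 79 83]
```

View pics/k.png

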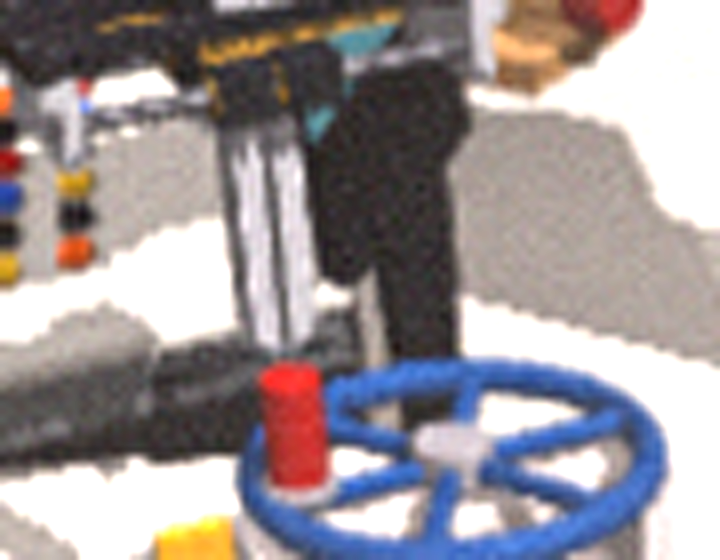

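The view shows the fingertips ending at (199,138), at z≈0.164 m, just above the handle top at (201,141). The reported TCP is z=0.122, so the z reading is about 42 mm low, while x and y agree. That is why the fingers shut on nothing above the handle. I'll reopen over the handle, then lower in steps and watch the force.

Emit:
play_rows(commands=[[[0.82, 1.99, 1, 0, 0, 0, -1], [0.82, 1.99, 1, 0, 0, 0, -1], [0.82, 1.99, 1, 0, 0, 0, -1], [0.82, 1.99, 1, 0, 0, 0, -1], [0.82, 1.99, 1, 0, 0, 0, -1], [0.82, 1.99, 1, 0, 0, 0, -1], [0.82, 1.99, 1, 0, 0, 0, -1], [0.82, 1.99, 1, 0, 0, 0, -1], [0.82, 1.99, 1, 0, 0, 0, -1], [0.82, 1.99, 1, 0, 0, 0, -1]]])

```text
time_s: 5.1
position: [0.5981, -0.2434, 0.1322]
orientation: [0.994, -0.109, 0.0, 0.0]
ft_force: [1.2, -0.2, 0.6]
gripper_width: 0.0772
```

Emit:
play_rows(commands=[[[0, 0, 0, 0, 0, 0, -1], [0, 0, 0, 0, 0, 0, -1], [0, 0, -1, 0, 0, 0, -1], [0, 0, -2, 0, 0, 0, -1], [0, 0, -3, 0, 0, 0, -1], [0, 0, -3.5, 0, 0, 0, -1], [0, 0, -3.5, 0, 0, 0, -1]]])

```text
time_s: 5.8
position: [0.5971, -0.2429, 0.0952]
orientation: [0.994, -0.109, -0.001, -0.001]
ft_force: [0.2, -0.5, 0.2]
gripper_width: 0.0941
```

```bash
python3 - <<'E'
from h import *
b=grab('scene');s=arm.state();print(s['position'],s['ft_force'],s['gripper_width'])
k=cv2.resize(b['frame'][95:165,165:255],None,fx=8,fy=8,interpolation=cv2.INTER_CUBIC)
cv2.imwrite('pics/l.png',np.clip(k.astype(float)*1.6,0,255).astype(np.uint8)[:,:,::-1])
P=pts(b);f=b['frame'].astype(int);red=(f[...,0]>1.6*f[...,1])&(f[...,0]>60)
m=(np.hypot(P[...,0]-.598,P[...,1]+.243)<.075)&(P[...,2]>.118)&(P[...,2]<.24)&~red
v,u=np.nonzero(m);print(sorted([(round(float(P[y,x,2]),3),int(x),int(y),P[y,x,:2].round(3).tolist()) for x,y in zip(u,v)])[:14])
E
```

```text
[ 0.59765372 -0.24318425  0.09624363] [-0.59506263  0.0472193  -0.27455466] 0.09396041546434401
[(0.118, 218, 148, [0.54, -0.241]), (0.118, 220, 148, [0.536, -0.236]), (0.118, 220, 149, [0.54, -0.231]), (0.118, 220, 151, [0.547, -0.22]), (0.118, 221, 148, [0.534, -0.234]), (0.118, 221, 150, [0.541, -0.223]), (0.118, 224, 148, [0.527, -0.227]), (0.119, 220, 150, [0.544, -0.225]), (0.119, 221, 147, [0.531, -0.238]), (0.119, 222, 149, [0.536, -0.225]), (0.119, 222, 150, [0.54, -0.22]), (0.119, 224, 149, [0.531, -0.222]), (0.119, 225, 150, [0.533, -0.215]), (0.12, 206, 153, [0.588, -0.236])]
```

View pics/l.png

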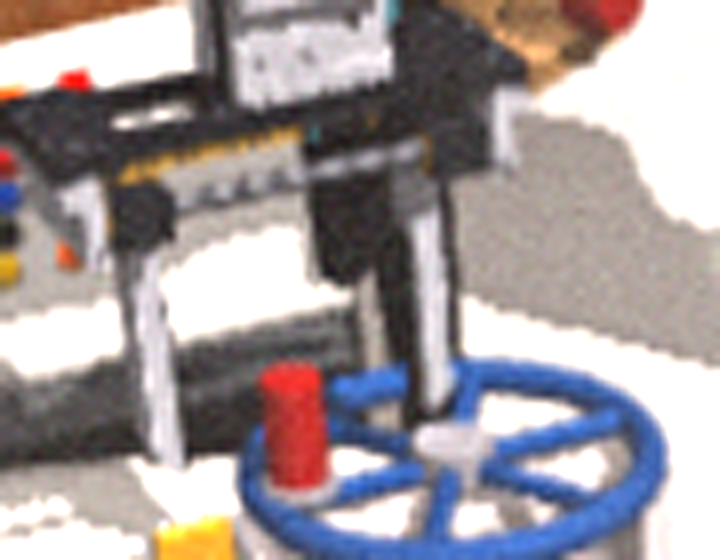

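The fingers now straddle the handle, with tips at (185,152) and (219,145) and the handle between them at (201,148). The inner tip is just above the hub. I'll go 8 mm lower and close.

Emit:
play_rows(commands=[[[0, 0, -0.5, 0, 0, 0, 0], [0, 0, -0.8, 0, 0, 0, 1], [0, 0, -0.8, 0, 0, 0, 1], [0, 0, -0.8, 0, 0, 0, 1], [0, 0, -0.8, 0, 0, 0, 1], [0, 0, -0.8, 0, 0, 0, 1], [0, 0, -0.8, 0, 0, 0, 1], [0, 0, -0.8, 0, 0, 0, 1], [0, 0, -0.8, 0, 0, 0, 1], [0, 0, -0.8, 0, 0, 0, 1]]], newtons=20)

```text
time_s: 6.85
position: [0.5983, -0.2434, 0.0892]
orientation: [0.994, -0.109, 0.0, 0.0]
ft_force: [0.1, -0.4, -0.5]
gripper_width: 0.0236
```

Emit:
play_rows(commands=[[[0, 0, 0, 0, 0, 0, 1], [0, 0, 0, 0, 0, 0, 1], [0, 0, 0, 0, 0, 0, 1], [0, 0, 0, 0, 0, 0, 1]]])

```text
time_s: 7.25
position: [0.5983, -0.2435, 0.0893]
orientation: [0.994, -0.109, 0.0, 0.0]
ft_force: [0.8, -0.2, -0.4]
gripper_width: 0.0238
```

It holds the handle at 24 mm. Now the first quarter.

Emit:
play_rows(commands=[[[-0.32, -1.03, 0, 0, 0, 0, 1], [-0.82, -1.99, 0, 0, 0, 0, 1], [-1.48, -2.85, 0, 0, 0, 0, 1], [-2.28, -3.58, 0, 0, 0, 0, 1], [-3.19, -4.16, 0, 0, 0, 0, 1], [-4.19, -4.57, 0, 0, 0, 0, 1], [-5.24, -4.81, 0, 0, 0, 0, 1], [-6.32, -4.85, 0, 0, 0, 0, 1], [-7.39, -4.71, 0, 0, 0, 0, 1], [-7.39, -4.71, 0, 0, 0, 0, 1]]])

```text
time_s: 8.25
position: [0.5221, -0.2895, 0.0892]
orientation: [0.994, -0.109, -0.001, -0.001]
ft_force: [-1.3, 5.2, 1.5]
gripper_width: 0.0238
```

Emit:
play_rows(commands=[[[-1.03, 0.32, 0, 0, 0, 0, 1], [-1.99, 0.82, 0, 0, 0, 0, 1], [-2.85, 1.48, 0, 0, 0, 0, 1], [-3.58, 2.28, 0, 0, 0, 0, 1], [-4.16, 3.19, 0, 0, 0, 0, 1], [-4.57, 4.19, 0, 0, 0, 0, 1], [-4.81, 5.24, 0, 0, 0, 0, 1], [-4.85, 6.32, 0, 0, 0, 0, 1], [-4.71, 7.39, 0, 0, 0, 0, 1], [-4.71, 7.39, 0, 0, 0, 0, 1]]])

```text
time_s: 9.25
position: [0.4773, -0.2163, 0.0893]
orientation: [0.994, -0.108, 0.001, 0.0]
ft_force: [3.3, 0.7, -1.8]
gripper_width: 0.0239
```

```bash
python3 - <<'E'
from h import *
b=grab('scene');a=grab('top');s=arm.state();print(s['position'],s['ft_force'],s['gripper_width'])
for c,nm in((b,'s'),(a,'t')):
  P=pts(c)
  for x in blobs(c,(80,100,50),(98,255,255),10): print(nm,'teal',x[2].round(1),x[1],np.nanmedian(P[x[0]],0).round(3))
k=cv2.resize(b['frame'][95:245,150:310],None,fx=4,fy=4,interpolation=cv2.INTER_CUBIC)
cv2.imwrite('pics/m.png',np.clip(k.astype(float)*1.4,0,255).astype(np.uint8)[:,:,::-1])
E
```

```text
[ 0.47730271 -0.21633707  0.08924294] [ 4.65656705  1.86891022 -0.92747897] 0.023524389665979688
s teal [327.5   2.5] [310   0  33  10  93] [ 0.287 -0.048  0.532]
s teal [294.   4.] [292   2   5   6  11] [ 0.348 -0.12   0.526]
s teal [322.    6.8] [320   4   6   6  12] [ 0.302 -0.059  0.52 ]
s teal [451.1  14.9] [448  11   6   8  14] [0.085 0.196 0.509]
s teal [418.6  31. ] [416  26   5  10  21] [0.16  0.152 0.472]
s teal [413.8  69.7] [409  41  11  56 142] [0.156 0.154 0.367]
s teal [446.8  49.3] [444  46   5   7  13] [0.079 0.199 0.42 ]
s teal [445.2  57.9] [443  54   5  11  22] [0.081 0.199 0.4  ]
s teal [440.2  63.6] [437  60   6   8  17] [0.089 0.194 0.383]
s teal [441.9  80.4] [440  74   5  14  31] [0.077 0.201 0.335]
s teal [208.   94.1] [202  84  12  21  72] [ 0.312 -0.626  0.137]
s teal [439.9  93.1] [438  89   4   8  15] [0.074 0.201 0.295]
s teal [439.4 102. ] [437  98   5   8  16] [0.071 0.203 0.269]
s teal [409.1 108.9] [406 102   6  14  31] [0.151 0.156 0.256]
s teal [437.5 112.4] [435 106   6  13  24] [0.072 0.205 0.239]
s teal [420.4 124.2] [418 123   6   4  11] [0.114 0.179 0.207]
s teal [238.8 175.4] [231 171  16  10  75] [ 0.565 -0.111  0.088]
s teal [250.  197.3] [240 190  20  16 162] [ 0.585 -0.033  0.057]
t teal [275.5 193.2] [264 184  24  19 313] [ 0.58  -0.047  0.054]
t teal [302.1 196.8] [290 187  25  20 325] [ 0.566 -0.108  0.085]
t teal [400.4 211.2] [392 197  17  28  44] [ 0.498 -0.163  0.512]
t teal [382.7 299.1] [ 336  196   89  170 2572] [ 0.381 -0.129  0.521]
t teal [444.6 235. ] [ 413  205   67   60 1874] [ 0.468 -0.213  0.514]
t teal [458.5 311.1] [ 417  236   80  148 1743] [ 0.383 -0.217  0.521]
t teal [508.8 278.9] [504 272   8  16  53] [ 0.371 -0.549  0.115]
t teal [369.6 376.1] [356 366  28  18 195] [ 0.318 -0.106  0.533]
t teal [357.1 379.5] [355 375   6   9  15] [ 0.315 -0.092  0.533]
```

View pics/m.png

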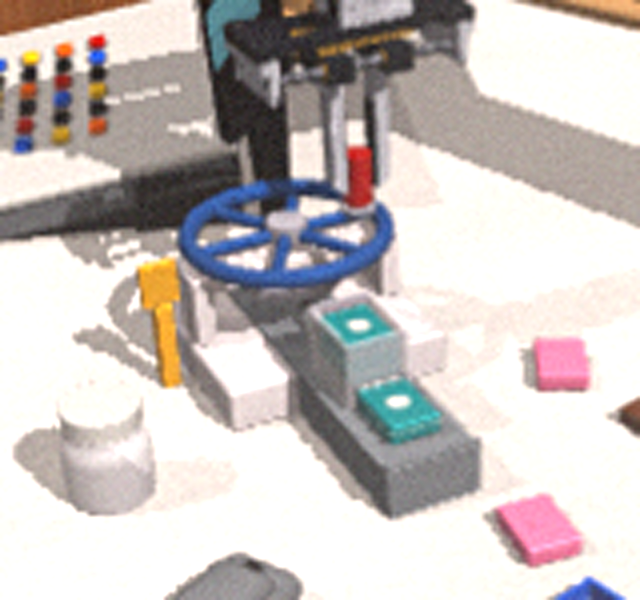

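The half turn is done: the case lies on the deck at (250,197), with the handle in the jaws at (240,139). Now the second half.

Emit:
play_rows(commands=[[[0.32, 1.03, 0, 0, 0, 0, 1], [0.82, 1.99, 0, 0, 0, 0, 1], [1.48, 2.85, 0, 0, 0, 0, 1], [2.28, 3.58, 0, 0, 0, 0, 1], [3.19, 4.16, 0, 0, 0, 0, 1], [4.19, 4.57, 0, 0, 0, 0, 1], [5.24, 4.81, 0, 0, 0, 0, 1], [6.32, 4.85, 0, 0, 0, 0, 1], [7.39, 4.71, 0, 0, 0, 0, 1], [7.39, 4.71, 0, 0, 0, 0, 1]]])

```text
time_s: 10.35
position: [0.5536, -0.1694, 0.0892]
orientation: [0.994, -0.108, 0.002, -0.0]
ft_force: [2.0, -1.5, 0.1]
gripper_width: 0.0235
```

Emit:
play_rows(commands=[[[1.03, -0.32, 0, 0, 0, 0, 1], [1.99, -0.82, 0, 0, 0, 0, 1], [2.85, -1.48, 0, 0, 0, 0, 1], [3.58, -2.28, 0, 0, 0, 0, 1], [4.16, -3.19, 0, 0, 0, 0, 1], [4.57, -4.19, 0, 0, 0, 0, 1], [4.81, -5.24, 0, 0, 0, 0, 1], [4.85, -6.32, 0, 0, 0, 0, 1], [4.76, -6.95, 0, 0, 0, 0, 1], [4.71, -7.39, 0, 0, 0, 0, 1]]])

```text
time_s: 11.35
position: [0.5982, -0.2442, 0.0892]
orientation: [0.994, -0.109, 0.0, -0.0]
ft_force: [-1.2, 2.7, 2.1]
gripper_width: 0.024
```

Emit:
play_rows(commands=[[[0, 0, 0, 0, 0, 0, 1], [0, 0, 0, 0, 0, 0, 1], [0, 0, 0, 0, 0, 0, 1], [0, 0, 0, 0, 0, 0, 1], [0, 0, 0, 0, 0, 0, 1]]])

```text
time_s: 11.85
position: [0.5983, -0.2436, 0.0892]
orientation: [0.994, -0.109, 0.0, 0.0]
ft_force: [0.7, -0.4, 0.3]
gripper_width: 0.0239
```

Emit:
play_rows(commands=[[[0, 0, 0, 0, 0, 0, -0.4], [0, 0, 0, 0, 0, 0, -0.4], [0, 0, 0, 0, 0, 0, -0.4], [0, 0, 0, 0, 0, 0, -0.4], [0, 0, 0, 0, 0, 0, -0.4], [0, 0, 0, 0, 0, 0, -0.4], [0, 0, 2, 0, 0, 0, -0.4], [0, 0, 6, 0, 0, 0, -0.4], [0, 0, 10, 0, 0, 0, -0.4], [0, 0, 10, 0, 0, 0, -0.4]]])

```text
time_s: 12.85
position: [0.6011, -0.2449, 0.1976]
orientation: [0.994, -0.109, 0.007, 0.002]
ft_force: [0.0, 0.3, 0.1]
gripper_width: 0.0658
```

```bash
python3 - <<'E'
from h import *
b=grab('scene');a=grab('top');s=arm.state();print(s['position'],s['ft_force'],s['gripper_width'])
for x in blobs(b,(0,140,60),(8,255,255),20): print('red s',x[2].round(1))
for x in blobs(a,(0,140,60),(8,255,255),20): print('red t',x[2].round(1))
for x in blobs(a,(80,100,50),(98,255,255),200):
  if x[2][0]<320 and x[2][1]<230:
    bx=cv2.boxPoints(cv2.minAreaRect(np.argwhere(x[0])[:,::-1].astype(np.float32)))
    z=.056 if x[2][0]<285 else .072
    T=ray(a,bx,z);d=T[0]-T[1];d2=T[1]-T[2]
    L=d if np.hypot(*d[:2])>np.hypot(*d2[:2]) else d2
    print('teal t',x[2].round(1),ray(a,[x[2]],z).round(4),'len',np.hypot(*L[:2]),'ang',np.degrees(np.arctan2(L[1],L[0])),'depth',np.nanmedian(pts(a)[x[0]],0).round(3))
E
```

```text
[ 0.59876247 -0.24372096  0.1908516 ] [-0.08755058 -0.37741788 -0.94843562] 0.06611698887065665
red s [240.1  90.6]
red s [201.4 147.7]
red s [356.6 230.1]
red s [391.5 253.5]
red t [366.6 178.1]
red t [143.6 259.1]
red t [149.2 231.4]
teal t [275.6 193.3] [[ 0.5792 -0.0471  0.056 ]] len 0.05478082253861879 ang 77.19946972632303 depth [ 0.579 -0.048  0.054]
teal t [302.3 197.1] [[ 0.5665 -0.1097  0.072 ]] len 0.0546244264467199 ang 77.18425338198445 depth [ 0.565 -0.11   0.079]
```

The handle is back at the pointer, at the same pixel (201.4,147.7). The case is at (0.579,-0.047), 187.6 mm from the axis against 188 expected. I'll move over it and descend, allowing for the 42 mm z offset.

Emit:
play_rows(commands=[[[-0.5, 5, 0, 0, 0, 0, -0.4], [-1, 10, 0, 0, 0, 0, -0.4], [-1.5, 15, 0, 0, 0, 0, -0.4], [-1.9, 19.6, 0, 0, 0, 0, -0.4], [-1.9, 19.6, 0, 0, 0, 0, -0.4], [-1.9, 19.6, -5, 0, 0, 0, -0.4], [-1.9, 19.6, -10, 0, 0, 0, -0.4], [-1.9, 19.6, -14, 0, 0, 0, -0.4], [-1.9, 19.6, -14, 0, 0, 0, -0.4]]])

```text
time_s: 13.85
position: [0.5718, -0.0468, 0.0395]
orientation: [0.994, -0.109, -0.009, -0.0]
ft_force: [-0.7, -0.6, -0.3]
gripper_width: 0.0658
```

```bash
python3 - <<'E'
from h import *
b=grab('scene');s=arm.state();print(s['position'],s['ft_force'],s['gripper_width'])
k=cv2.resize(b['frame'][120:220,190:320],None,fx=6,fy=6,interpolation=cv2.INTER_CUBIC)
cv2.imwrite('pics/n.png',np.clip(k.astype(float)*1.4,0,255).astype(np.uint8)[:,:,::-1])
p=np.array(s['position']);ax=np.array([np.cos(-.2182),np.sin(-.2182),0])
for dz in(.035,.042,.05):
  for sg in(-1,1):
    X=p+[0,0,dz]+sg*.04*ax
    print(dz,sg,cv2.projectPoints(X[None],cv2.Rodrigues(np.array(b['R']))[0],np.array(b['t']),np.array(b['mtx']),np.array(b['distortion']))[0].ravel().round(1))
E
```

```text
[ 0.57507222 -0.04732379  0.04417249] [0.93986408 0.42225223 0.26172019] 0.06587228421857232
0.035 -1 [262.5 183.8]
0.035 1 [237.  191.5]
0.042 -1 [262.5 181.7]
0.042 1 [236.9 189.3]
0.05 -1 [262.5 179.2]
0.05 1 [236.7 186.9]
```

View pics/n.png

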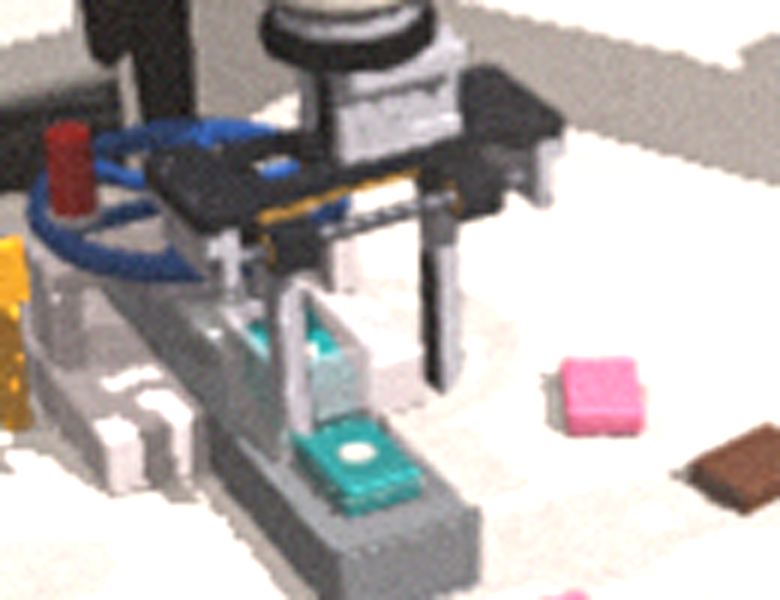

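The left tip is at (237,197), the right at (263,185), and the case lies between them on the deck at (250,197). I'll descend in small steps and watch the force.

Emit:
play_rows(commands=[[[0, 0, -1, 0, 0, 0, -0.4], [0, 0, -2, 0, 0, 0, -0.4], [0, 0, -3, 0, 0, 0, -0.4], [0, 0, -3, 0, 0, 0, -0.4], [0, 0, -3, 0, 0, 0, -0.4], [0, 0, -3, 0, 0, 0, -0.4]]])

```text
time_s: 14.5
position: [0.5796, -0.0475, 0.0199]
orientation: [0.994, -0.109, 0.001, 0.0]
ft_force: [-0.1, -0.8, 0.7]
gripper_width: 0.0662
```

Emit:
play_rows(commands=[[[0, 0, -0.2, 0, 0, 0, -0.4], [0, 0, -0.5, 0, 0, 0, -0.4], [0, 0, -0.5, 0, 0, 0, -0.4], [0, 0, -0.5, 0, 0, 0, -0.4]]])

```text
time_s: 14.9
position: [0.5789, -0.0474, 0.014]
orientation: [0.994, -0.109, -0.0, 0.0]
ft_force: [0.7, -0.4, -0.1]
gripper_width: 0.0661
```

```bash
python3 - <<'E'
from h import *
b=grab('scene');s=arm.state();print(s['position'],s['ft_force'],s['gripper_width'])
P=pts(b);p=s['position'];f=b['frame'].astype(int)
m=(np.abs(P[...,0]-p[0])<.07)&(np.abs(P[...,1]-p[1])<.022)&(P[...,2]>.043)&(P[...,2]<.1)&~((f[...,1]>1.3*f[...,0]))
v,u=np.nonzero(m);o=np.argsort(P[m][:,2])
print([(int(u[i]),int(v[i]),P[v[i],u[i]].round(3).tolist()) for i in o[:24]])
E
```

```text
[ 0.57905415 -0.04737797  0.01415845] [-0.51942247  0.28308198 -0.49100032] 0.06579680939698203
[(260, 197, [0.55, -0.034, 0.043]), (260, 198, [0.554, -0.03, 0.043]), (243, 201, [0.599, -0.051, 0.043]), (259, 196, [0.549, -0.04, 0.043]), (240, 201, [0.605, -0.057, 0.043]), (261, 198, [0.552, -0.028, 0.043]), (240, 205, [0.617, -0.041, 0.043]), (258, 194, [0.545, -0.05, 0.043]), (242, 199, [0.595, -0.06, 0.044]), (242, 203, [0.608, -0.044, 0.044]), (243, 204, [0.609, -0.038, 0.044]), (243, 203, [0.606, -0.042, 0.045]), (241, 204, [0.614, -0.041, 0.045]), (261, 197, [0.55, -0.03, 0.045]), (244, 201, [0.6, -0.045, 0.046]), (244, 200, [0.598, -0.047, 0.048]), (245, 201, [0.602, -0.038, 0.051]), (243, 199, [0.599, -0.05, 0.051]), (242, 198, [0.599, -0.054, 0.052]), (252, 189, [0.55, -0.069, 0.054]), (258, 196, [0.562, -0.029, 0.054]), (260, 192, [0.544, -0.041, 0.054]), (263, 193, [0.542, -0.031, 0.054]), (251, 196, [0.577, -0.042, 0.055])]
```

Emit:
play_rows(commands=[[[0, 0, -0.2, 0, 0, 0, -0.4], [0, 0, -0.4, 0, 0, 0, -0.4], [0, 0, -0.4, 0, 0, 0, -0.4], [0, 0, -0.4, 0, 0, 0, -0.4]]])

```text
time_s: 15.35
position: [0.579, -0.0474, 0.0101]
orientation: [0.994, -0.109, -0.0, -0.0]
ft_force: [0.3, -0.3, -1.5]
gripper_width: 0.0657
```

Emit:
play_rows(commands=[[[0, 0, -0.1, 0, 0, 0, -0.4], [0, 0, -0.2, 0, 0, 0, -0.4], [0, 0, -0.2, 0, 0, 0, -0.4]]])

```text
time_s: 15.65
position: [0.579, -0.0474, 0.008]
orientation: [0.994, -0.109, -0.0, -0.0]
ft_force: [0.5, -0.9, -0.8]
gripper_width: 0.066
```

Emit:
play_rows(commands=[[[0, 0, -0.1, 0, 0, 0, -0.4], [0, 0, -0.2, 0, 0, 0, -0.4], [0, 0, -0.2, 0, 0, 0, -0.4]]])

```text
time_s: 15.95
position: [0.5789, -0.0473, 0.006]
orientation: [0.994, -0.109, -0.0, -0.0]
ft_force: [0.0, -0.1, -1.2]
gripper_width: 0.066
```

No contact, and the tip is at about z≈0.046. I'll close on the case.

Emit:
play_rows(commands=[[[0, 0, 0, 0, 0, 0, 1], [0, 0, 0, 0, 0, 0, 1], [0, 0, 0, 0, 0, 0, 1], [0, 0, 0, 0, 0, 0, 1], [0, 0, 0, 0, 0, 0, 1], [0, 0, 0, 0, 0, 0, 1], [0, 0, 0, 0, 0, 0, 1]]], newtons=15)

```text
time_s: 16.65
position: [0.5791, -0.0474, 0.0063]
orientation: [0.994, -0.109, 0.0, 0.0]
ft_force: [0.8, -0.4, -0.1]
gripper_width: 0.0395
```

Emit:
play_rows(commands=[[[0, 0, 0, 0, 0, 0, 1], [0, 0, 1, 0, 0, 0, 1], [0, 0, 3, 0, 0, 0, 1], [0, 0, 6, 0, 0, 0, 1], [0, 0, 9, 0, 0, 0, 1], [0, 0, 12, 0, 0, 0, 1], [0, 0, 12, 0, 0, 0, 1], [0, 0, 12, 0, 0, 0, 1]]])

```text
time_s: 17.45
position: [0.5795, -0.0475, 0.1272]
orientation: [0.994, -0.109, 0.001, 0.0]
ft_force: [-0.6, 0.1, -1.0]
gripper_width: 0.0396
```

```bash
python3 - <<'E'
from h import *
b=grab('scene');a=grab('top');s=arm.state();print(s['position'],s['ft_force'],s['gripper_width'])
PT=pts(b)
for x in blobs(b,(80,100,50),(98,255,255),25): 
  if 200<x[2][0]<300 and x[2][1]>100: print('teal',x[2].round(1),x[1],np.nanmedian(PT[x[0]],0).round(3))
hsv=cv2.cvtColor(a['frame'],cv2.COLOR_RGB2HSV)
m=cv2.inRange(hsv,(0,110,40),(9,255,255))|cv2.inRange(hsv,(170,110,40),(180,255,255))
m[:, :100]=0;m[:,190:]=0;m[:220]=0;m[290:]=0
W=ray(a,cv2.convexHull(np.argwhere(m>0)[:,::-1].astype(np.float32))[:,0],.016)[:,:2].astype(np.float32)
print('red tray',cv2.minAreaRect(W))
k=np.hstack([cv2.resize(b['frame'][80:230,180:330],None,fx=3,fy=3,interpolation=2),cv2.resize(a['frame'][150:300,100:215],(345,450))])
cv2.imwrite('pics/o.png',np.clip(k.astype(float)*1.4,0,255).astype(np.uint8)[:,:,::-1])
E
```

```text
[ 0.57802542 -0.04719675  0.12448889] [-0.07603287  0.35827468 -0.10289015] 0.040057148729734246
teal [250.1 159.8] [243 153  16  15 145] [ 0.584 -0.028  0.178]
teal [238.5 174.9] [232 172  14   9  59] [ 0.559 -0.117  0.085]
red tray ((0.44352006912231445, 0.28102028369903564), (0.1418600082397461, 0.10986396670341492), 86.54124450683594)
```

View pics/o.png

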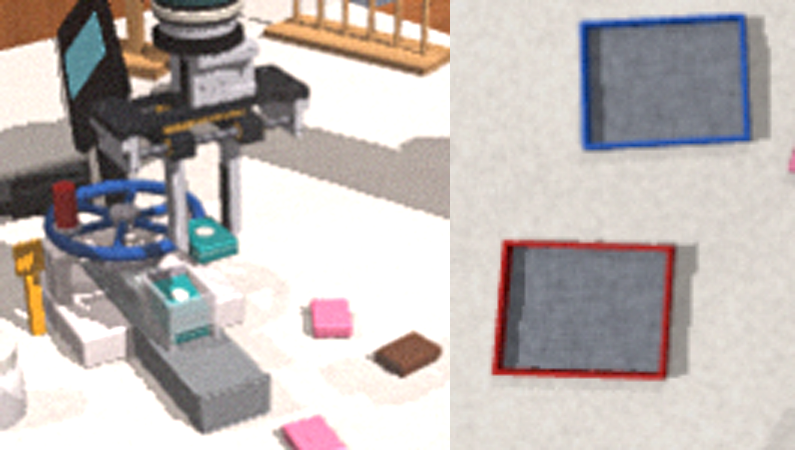

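The case is gripped and lifted, and the next case sits in the magazine. The red tray is unchanged at (0.4435,0.281), with its long axis at 86.5°, so I need a +9.3° turn. I'll carry it over.

Emit:
play_rows(commands=[[[-1.7, 4, 0, 0, 0, 3, 1], [-3.4, 8, 0, 0, 0, 6, 1], [-5.1, 12.4, 0, 0, 0, 9.3, 1], [-6.8, 16.5, 0, 0, 0, 9.3, 1], [-8.5, 20.7, 0, 0, 0, 9.3, 1], [-10.2, 24.8, 0, 0, 0, 9.3, 1], [-11.9, 29, 0, 0, 0, 9.3, 1], [-13, 31.6, 0, 0, 0, 9.3, 1], [-13.5, 32.8, 0, 0, 0, 9.3, 1], [-13.5, 32.8, 0, 0, 0, 9.3, 1]]])

```text
time_s: 18.55
position: [0.4428, 0.2811, 0.1247]
orientation: [1.0, -0.026, -0.001, 0.001]
ft_force: [-0.9, -0.8, -0.1]
gripper_width: 0.0396
```

Emit:
play_rows(commands=[[[0, 0, 0, 0, 0, 0, 1], [0, 0, -4, 0, 0, 0, 1], [0, 0, -8, 0, 0, 0, 1], [0, 0, -11, 0, 0, 0, 1], [0, 0, -13, 0, 0, 0, 1], [0, 0, -14, 0, 0, 0, 1], [0, 0, -14, 0, 0, 0, 1], [0, 0, -14, 0, 0, 0, 1]]])

```text
time_s: 19.35
position: [0.4453, 0.2803, -0.0128]
orientation: [1.0, -0.028, 0.001, -0.0]
ft_force: [-0.3, -0.5, -0.5]
gripper_width: 0.0397
```

```bash
python3 - <<'E'
from h import *
b=grab('scene');s=arm.state();print(s['position'],s['ft_force'],s['gripper_width'])
k=cv2.resize(b['frame'][170:290,310:440],None,fx=5,fy=5,interpolation=2)
cv2.imwrite('pics/p.png',np.clip(k.astype(float)*1.4,0,255).astype(np.uint8)[:,:,::-1])
P=pts(b)
for x in blobs(b,(80,100,50),(98,255,255),25): 
  if 300<x[2][0]<430 and x[2][1]>200: print('teal',x[2].round(1),np.nanmedian(P[x[0]],0).round(3))
E
```

```text
[ 0.44565232  0.28074464 -0.01217165] [ 0.81913094 -0.02508718 -0.27600745] 0.03969849331959882
teal [378.4 237.4] [0.446 0.299 0.038]
```

View pics/p.png

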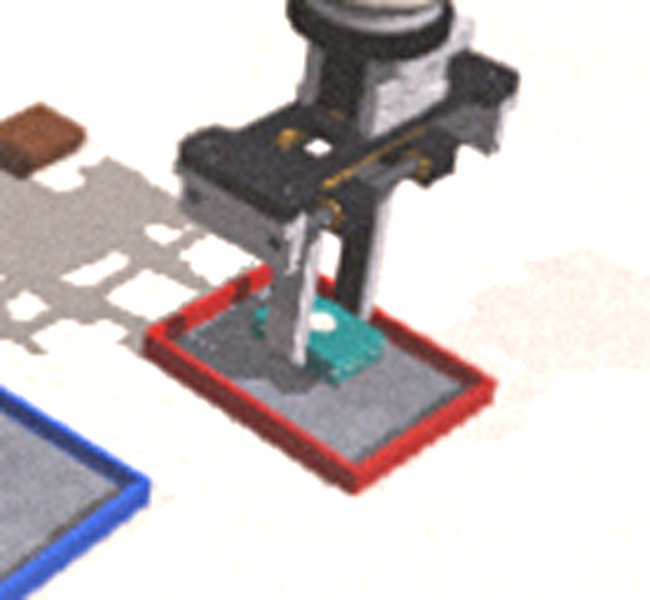

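The case hangs level over the tray, with its lid dot at (374,235). I'll lower it to the floor.

Emit:
play_rows(commands=[[[0, 0, -0.5, 0, 0, 0, 1], [0, 0, -1, 0, 0, 0, 1], [0, 0, -1.4, 0, 0, 0, 1], [0, 0, -1.4, 0, 0, 0, 1], [0, 0, -1.4, 0, 0, 0, 1]]])

```text
time_s: 19.9
position: [0.4439, 0.2806, -0.028]
orientation: [1.0, -0.028, -0.0, 0.0]
ft_force: [-0.5, 0.2, -0.5]
gripper_width: 0.0396
```

Emit:
play_rows(commands=[[[0, 0, -0.1, 0, 0, 0, 1], [0, 0, -0.2, 0, 0, 0, 1], [0, 0, -0.2, 0, 0, 0, 1]]])

```text
time_s: 20.2
position: [0.4442, 0.2807, -0.0297]
orientation: [1.0, -0.028, 0.0, -0.0]
ft_force: [0.1, 0.7, 0.3]
gripper_width: 0.0398
```

Emit:
play_rows(commands=[[[0, 0, -0.1, 0, 0, 0, 1], [0, 0, -0.1, 0, 0, 0, 1], [0, 0, -0.1, 0, 0, 0, -0.2], [0, 0, -0.1, 0, 0, 0, -0.2], [0, 0, -0.1, 0, 0, 0, -0.2], [0, 0, -0.1, 0, 0, 0, -0.2], [0, 0, -0.1, 0, 0, 0, -0.2]]])

```text
time_s: 20.9
position: [0.444, 0.2806, -0.031]
orientation: [1.0, -0.028, -0.0, 0.0]
ft_force: [-0.4, 0.2, 0.4]
gripper_width: 0.056
```

Emit:
play_rows(commands=[[[0, 0, 1, 0, 0, 0, -0.2], [0, 0, 4, 0, 0, 0, -0.2], [0, 0, 9, 0, 0, 0, -0.2], [0, 0, 14, 0, 0, 0, -0.2], [-2, -4, 18, 0, 0, 0, -0.2], [-4, -8, 20, 0, 0, 0, -0.2], [-6, -12, 20, 0, 0, 0, -0.2], [-8, -16, 20, 0, 0, 0, -0.2], [-8, -16, 20, 0, 0, 0, -0.2], [-8, -16, 20, 0, 0, 0, -0.2]]])

```text
time_s: 21.9
position: [0.3643, 0.1203, 0.1702]
orientation: [1.0, -0.029, 0.001, -0.001]
ft_force: [-0.1, 1.4, 0.1]
gripper_width: 0.0562
```

```bash
python3 - <<'E'
from h import *
import pickle
b=grab('scene');a=grab('top','top_end.png');s=arm.state();print(s['position'],s['ft_force'],s['gripper_width'])
b0=pickle.load(open('i.pkl','rb'))[1]
P=pts(a)
for x in blobs(a,(80,100,50),(98,255,255),150):
  if x[2][0]<320:
    q=P[x[0]];q=q[~np.isnan(q[:,2])]
    print('teal',x[2].round(1),np.median(q,0).round(4),'z pct',np.percentile(q[:,2],[5,95]).round(3))
    if x[2][0]<200:
      w=ray(a,[x[2]],.020)[0];d=w[:2]-[.4435,.281];th=np.radians(-3.5);print('in tray',(np.array([[np.cos(th),np.sin(th)],[-np.sin(th),np.cos(th)]])@d).round(4))
for x in blobs(b,(0,140,60),(8,255,255),20): print('red s',x[2].round(1))
k=b['frame'][110:300,150:420]
cv2.imwrite('pics/q.png',np.clip(cv2.resize(k,None,fx=2.9,fy=2.9,interpolation=2).astype(float)*1.3,0,255).astype(np.uint8)[:,:,::-1])
df=cv2.absdiff(b['frame'],b0['frame']).max(2)
print('change jar,mouse,blue',[float((df[y0:y1,x0:x1]>45).mean().round(3)) for x0,x1,y0,y1 in((160,192,190,225),(182,228,230,265),(262,342,238,292))])
E
```

```text
[0.36454457 0.121304   0.16957553] [-0.19929739 -0.37266562 -0.18608279] 0.05630293781410297
teal [302.4 197.4] [ 0.5648 -0.1107  0.0795] z pct [0.073 0.085]
teal [144.5 252.7] [0.4436 0.2785 0.0185] z pct [0.015 0.021]
in tray [ 0.0003 -0.0017]
teal [199.5 354.1] [0.3636 0.0715 0.5981] z pct [0.595 0.601]
in tray [-0.2332 -0.1503]
teal [147.6 356. ] [0.3632 0.1205 0.5953] z pct [0.592 0.597]
in tray [-0.2405 -0.0279]
teal [ 93.5 365.2] [0.358  0.1683 0.5991] z pct [0.595 0.601]
in tray [-0.2632  0.0963]
red s [240.   90.6]
red s [201.3 147.6]
red s [375.6 243.5]
change jar,mouse,blue [0.0, 0.0, 0.0]
```

View pics/q.png

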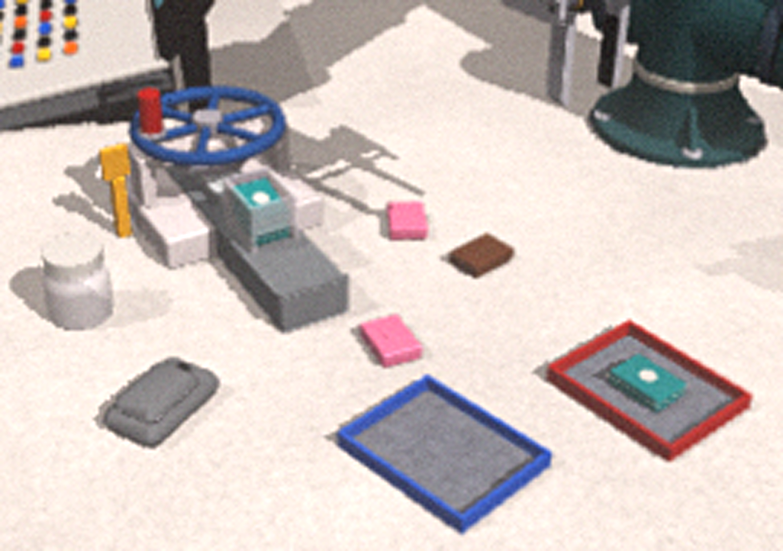

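The final view shows the case flat, lid dot up, in the red tray at (373,240). The handle is at the pointer at (201,148), teal cases remain in the magazine, and the other items haven't moved. Handing in.

```bash
python3 -c "
from rig import arm
print(arm.sign_off(), arm.state()['time_s'])"
```

```text
the job is handed in; nothing more can be done
the job is handed in; nothing more can be done
```

I turned the flywheel one clockwise revolution by its handle, which pushed out one case. I then laid that case in the red tray and handed the job in at about 22 s of the 67 s allowed.

**Last checks:**
- **Case:** it lies flat, lid up, within 2 mm of the red tray's centre. Its top is at z ≈ 0.0185 m against 0.020 m expected.
- **Handle:** it is back at its starting pixel to within 0.1 px, so the wheel stands at the pointer.
- **Other items:** the jar, mouse and blue tray show no change in the images. The gripper was clear of everything.

**What failed or disagreed:**
- **First grasp:** it shut on nothing above the handle. The camera showed the real fingertips about 42 mm higher than the reported TCP height. I used that offset from then on, and it held at the case grasp and the placing.
- **Magazine stack:** the depth camera read its top at about 0.080 m, against the 0.072 m I expected for two cases. The reading was noisy (0.073–0.085 m). The images show a case at the bottom slot and one on top, both centred, so I did not look into it further.

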